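Spice jar lid to the half-way mark

TASK

Take the orange bayonet lid from the cork mat by its finger bar, set it upright into the spice jar on the turntable with its two white marks at the collar's white notches, right down flush, and turn it clockwise (seen from above) to the yellow half-way marks, an eighth of a turn: never on into the lock click near the red marks. Finish still holding the lid there, because a spring turns it back if you let go. Be gentle, as the plastic is brittle: squeeze the lid with no more than about 20 N per finger, do not force it against the jar, and leave the jug, salt pig and mortar where they stand.

Things in the scene. Friction and masses are not known exactly. Their poses are not given: they have to be found in the camera images.
- lid: Orange plastic lid, 70 g, 51 mm tall, upright on the cork mat; the same after half a turn. Origin: centre of its underside, z up. From below: plug 41 mm in diameter, 18 mm long (lowest 5 mm taper in to 34 mm); cap disc 60 mm in diameter from 18 to 23 mm up; finger bar from 23 to 51 mm up. White marks on the disc at the bar's ends.
- lid_bar (a point): Centre of the lid's finger bar, 37 mm above the lid's origin; bar 44 mm long (lid's x), 18 mm thick (y), 28 mm tall. Grip it across its thickness, fingertips just above the disc. Brittle: about 20 N per finger at most (the run fails when both fingers' contact forces add up to over 60 N).
- lid_lug (a point): Outer end of one of the lid's two opposite lugs, on the lid's +x axis (the other on -x): 27 mm from the axis, 9 mm wide, from 5 to 10.5 mm above the lid's origin, in line with the bar and the white marks.
- jar: Clear spice jar with a black bayonet collar, clipped fast in a grey foot on the turntable: it cannot turn or shift. Origin: centre of its underside, z up; 76 mm tall, collar 72 mm in diameter. With the lid home the disc lies on the collar and the lid's origin is 58 mm above the jar's, on its axis. The run fails if the lid presses on the jar with over 40 N.
- jar_mouth (a point): Centre of the jar's mouth, level with the collar's top, 76 mm above the jar's origin. Mouth 44 mm wide in a 6 mm thick lip; at the jar's +x and -x the lip has a notch 15 mm wide, out to 28.5 mm from the axis, for the lugs; floor inside 20 mm down. White marks on the collar at the notches. Below the lip the lid has 1.5 mm vertical play; stops let it turn clockwise only.
- half_mark (a point): One of the two yellow marks on the collar's top, 45 degrees clockwise (from above) of the white ones: the lid's white marks stop here. Red marks (locked) are 90 degrees from the white ones. Sprung click balls of the lock meet the lugs at about 58 degrees.
- spring_ring (a joint): Green sprung ring inside the jar's collar that the lid's lugs push round: 0 at rest, growing clockwise, in rad; about 0.1 to 0.13 rad less than the lid's turn from the notches. It springs back with about 0.05 N m when the lid is half-way.
- turntable: White plastic turntable, 310 mm in diameter, top 28 mm above its origin (centre of its underside), locked by the knob in its middle (knob top 54 mm up): it does not turn. The jar stands with its axis 85 mm from the centre along the turntable's -x, the jar's origin 33 mm above the turntable's, its axes parallel to the turntable's.
- mat: Cork mat, 120 by 120 by 5 mm, fixed; origin at the centre of its underside.
- jug: Small stainless steel milk jug on the turntable, 85 mm tall, 72 mm in diameter, handle on its +y side; origin at the centre of its underside. Bystander.
- salt_pig: Blue ceramic salt pig on the turntable, 90 mm tall, 80 mm in diameter; origin at the centre of its underside. Bystander.
- mortar: Wooden mortar, 65 mm tall and 80 mm in diameter, with its pestle in it reaching 107 mm up; on the turntable; origin at the centre of its underside. Bystander.
Things that resemble listed ones, but are neither listed nor needed, are in the scene too. Several things look just like the lid: the one meant starts farthest to the robot's right.

How it is judged:
On the way, in this order (a step that is already met when the one before it is completed fails the run):
1. the lid is lifted clear of the mat in the fingers (height (world z) of lid above 0.03 m and contact force between the fingers and lid above 1 N), for 0.1 s.
2. the lid sits flush in the jar, its lugs through the notches, not yet turned (horizontal distance between lid and jar below 0.004 m and z of lid in the frame of jar below 0.0605 m and angle between lid's own z axis and vertical below 0.09 rad and angle between the x axis of lid and the x axis of jar, either way round below 0.35 rad), for 0.05 s.
At the end, for the whole second after the job is handed in: The lid is home in the jar (within 4 mm of its axis, no more than 2.5 mm above fully flush, within 5 degrees of upright), turned clockwise to 45 degrees +- 10 from the notches with the spring ring turned along, at rest and still held by the fingers (contact force above 1 N) (horizontal distance between lid and jar below 0.004 m and z of lid in the frame of jar below 0.0605 m and angle between lid's own z axis and vertical below 0.09 rad and angle between the x axis of lid and the x axis of jar, either way round between 0.61 and 0.96 rad and value of joint spring_ring between 0.4 and 0.96 rad and contact force between the fingers and lid above 1 N and linear speed of lid below 0.02 m/s and angular speed of lid below 0.2 rad/s); the arm keeps its last pose, push and grip.
It fails at once if the lid is squeezed too hard (finger contact forces together above 60 N) (contact force between the fingers and lid above 60 N).
It fails at once if the lid is forced against the jar (above 40 N) (contact force between lid and jar above 40 N).
It fails at once if the lid is turned on into the lock click (value of joint spring_ring above 1.08 rad).
It fails at once if the jug, salt pig or mortar is pushed more than 15 mm or tipped (distance of any of jug, salt_pig, mortar from where it was at the start of the episode above 0.015 m or angle between any of jug, salt_pig, mortar's own z axis and vertical above 0.3 rad).
It also fails if it takes over 42 s, if anything falls off the work surface, if the arm or the gripper's body presses on something with over 40 N, if the wrist force passes 120 N, or if a joint passes its speed limit or range.

ROBOT

A 6-joint arm with a two-finger parallel gripper is mounted at the origin on the work surface. World frame = base frame: x ahead of the robot, y to its left, z up, the work surface at z = 0. Lengths are in m, angles in rad, forces in N, time in s.
With the tool pointing down it reaches from about 0.325 to 0.775 m from the base axis. Payload 5.5 kg.
Tool frame: the origin (TCP) lies on the centre line of the jaws, within the pads' length; the fingertips stand 8 mm ahead of it and the grasp point (between the pads) lies 11 mm behind it; x points along the fingers, y is the direction in which the jaws open and shut, and the axes are right-handed (so a half turn about x gives the same grasp; the last joint's range is limited). The gripper opens to 88 mm and grips with 3 to 60 N. Pads are 20 mm wide; open, the fingers measure 115 mm over their backs; the gripper's body (75 mm by 178 mm) begins 61 mm behind the grasp point.
Start: joints at [-1.333, 0.091, 1.231, -0, 1.82, -0.057], TCP at [0.174, -0.574, 0.231] pointing down, gripper open.
Joint ranges: [-2.87, 2.87], [-0.86, 2.18], [0.17, 2.46], [-1.51, 4.65], [0.06, 2.69], [-2.65, 2.65]. Speed limits (rad/s): [2.57, 2.57, 3.01, 3.14, 3.14, 3.14].

INTERFACE

Orientations are given as a unit quaternion [w, x, y, z].
In Python, from workcell import bot, cams, ticket, spot_in gives the robot as it stands. The module is installed in compiled form; this text tells all that it offers.
- The arm moves only by the tool jog_arm, never from a script. Its argument "motion" is a list of rows, each an object of numbers: "tx", "ty", "tz": the shift along the tool's x, y, z in cm; "wx", "wy", "wz": the turn, a rotation vector about the tool's x, y, z in degrees; "gripper": the gripper command: -1 is shut, 1 is fully open, values between are in proportion. In form: [{"tx": .., "ty": .., "tz": .., "wx": .., "wy": .., "wz": .., "gripper": ..}, ...]. A call has 1 to 20 rows; each row is the pose to reach, as a shift and turn from the pose measured when the call began, along the tool's axes at that moment; what a row does not reach only later rows make up. A row lasts 1/8 s, in which the tool goes at most 62.5 mm and 10.7 degrees, less where a joint would pass 70% of its speed; a pose out of reach is approached as far as the arm can. A call with a gripper value outside its range is refused whole. The fingers move at their own pace and stop on an object; "grip_force" is the grip in N (left out, the last holds). Time passes only in rows, so rows that repeat a pose let the fingers close. It gives the time, the measured TCP pose, the force and the opening at its end, in the units of the state.
- bot.sense(): the state, without advancing time (a new reading comes with each control period).
- cams.read_camera(name): name is "scene" or "top"; returns the picture (420x560x3 uint8, red, green, blue); there is no depth.
- cams.get_calibration(name): a dict with "fov_y" (degrees; the focal length in pixels is half the picture's height over the tangent of half this angle, whatever the lens; pixels are square), "cx", "cy" (the principal point, pixels), "pose" (4x4, takes a point from camera to world coordinates). Camera axes: x right, y up, looking along -z (the intrinsics and any distortion apply to the point x, -y, -z); pixel columns grow to the right and rows downward; lengths in m; the calibration is good to about 2 mm. A picture is of the moment at which its call begins. get_calibration takes no time and is no camera call.
- ticket.job_done(): hands the job in, once; it reports no verdict.
Trained networks look in the newest picture that a camera, given by its name, has taken for a name from the list of things; names that differ only in an ending like _2 or _b are one class to them, and where a whole thing is asked for, a point or a joint stands for the part that bears it (a point fixed in the world has none). Each returns a list of dicts, best first, with "conf" (0 to 1); they miss things now and then, are a little off and sometimes report something else, mostly with a low value. They report only what shows in the picture. A call takes as long as a camera call. They do not tell look-alikes from the thing itself.
- spot_in(camera, target): "xyz" ([x, y, z] in m, in world coordinates, good to about 4 mm: the middle of the surface that is visible of it).
The state is a dict: "time_s": time; "q": joint angles; "qd": joint speeds; "effort": joint torques, N m; "tcp_pos": TCP position; "tool_rot": TCP orientation; "wrist_force": force on the tool from outside, world axes, zero at the start; "ft_torque": the same for the moment, N m; "opening": finger opening in m.
Only numpy, scipy, OpenCV 4.12 (cv2) and the standard library are available. Lean on these libraries where they do the work, as an engineer would, in place of code of your own. Each camera call takes 0.05 s, during which the arm holds its last target. There are 200 camera calls.

## Working session

There is one attempt and no reset: what is moved stays moved. The work goes in short steps, Python scripts to look and compute and a tool call to move; the robot and the scene stay as the last step left them, time stands still between calls to the robot, and variables do not carry over. Pictures are saved under pics/ and viewed, on a budget of 10 in all, crops included, one or two more only if the job needs it, and the job is handed in when it is done.

Besides the shell and the picture viewer there is one more tool, called after "Call:" by a JSON object that holds its "op" and its "data". jog_arm: Moves the arm, as the interface text tells. Its arguments: {"type":"object","properties":{"motion":{"type":"array","items":{"type":"object","properties":{"tx":{"type":"number"},"ty":{"type":"number"},"tz":{"type":"number"},"wx":{"type":"number"},"wy":{"type":"number"},"wz":{"type":"number"},"gripper":{"type":"number"}}}},"grip_force":{"type":"number"}},"required":["motion"]}

```bash
mkdir -p pics; cat > h.py <<'E'
import numpy as np, cv2
from workcell import bot, cams, ticket, spot_in
def ray(cam,u,v):
    c=cams.get_calibration(cam);f=210/np.tan(np.radians(c['fov_y'])/2)
    P=np.array(c['pose']);d=P[:3,:3]@np.array([(u-c['cx'])/f,-(v-c['cy'])/f,-1]);return P[:3,3],d
def at(cam,u,v,z):
    o,d=ray(cam,u,v);return o+d*(z-o[2])/d[2]
def px(cam,p):
    c=cams.get_calibration(cam);f=210/np.tan(np.radians(c['fov_y'])/2)
    P=np.array(c['pose']);q=P[:3,:3].T@(np.array(p)-P[:3,3]);return c['cx']-f*q[0]/q[2],c['cy']+f*q[1]/q[2]
def shot(cam,name,crop=None,k=1):
    im=cams.read_camera(cam)
    if crop: u0,v0,u1,v1=crop; im=im[v0:v1,u0:u1]
    im=cv2.resize(im,None,fx=k,fy=k,interpolation=cv2.INTER_CUBIC)
    cv2.imwrite('pics/'+name,im[:,:,::-1]);return im
E
python3 - <<'E'
from h import *
a=shot('scene','a.png');b=shot('top','b.png')
for c in('scene','top'):
    k=cams.get_calibration(c);print(c,{x:k[x] for x in k if x!='pose'},np.round(k['pose'],3).tolist())
    for t in('lid','lid_bar','jar_mouth','half_mark','turntable','mat'):
        print(t,[(np.round(d['xyz'],3).tolist(),round(d['conf'],2),np.round(px(c,d['xyz'])).tolist()) for d in spot_in(c,t)])
print(bot.sense())
E
```

```text
scene {'fov_y': 42.836038324351804, 'cx': 288.98736748650344, 'cy': 204.92150690552805} [[-0.211, -0.55, 0.808, 1.437], [0.977, -0.139, 0.16, 0.127], [0.024, 0.823, 0.567, 0.713], [0.0, 0.0, 0.0, 1.0]]
lid [([0.496, -0.312, 0.03], 0.96, [181.0, 198.0]), ([0.363, -0.225, 0.022], 0.88, [235.0, 176.0]), ([0.543, -0.164, 0.031], 0.81, [237.0, 218.0])]
lid_bar [([0.493, -0.315, 0.031], 0.92, [180.0, 196.0]), ([0.544, -0.164, 0.029], 0.89, [237.0, 219.0]), ([0.364, -0.22, 0.026], 0.79, [236.0, 175.0])]
jar_mouth [([0.554, 0.087, 0.09], 0.78, [355.0, 216.0])]
half_mark [([0.556, 0.085, 0.09], 0.65, [354.0, 216.0]), ([0.493, -0.309, 0.029], 0.39, [182.0, 197.0])]
turntable [([0.656, 0.095, 0.029], 0.7, [350.0, 273.0])]
mat [([0.502, -0.293, 0.012], 0.88, [188.0, 207.0])]
top {'fov_y': 44.117288919621664, 'cx': 275.94339440882226, 'cy': 212.79029220568242} [[0.003, 0.988, -0.152, 0.4], [-1.0, 0.006, 0.023, -0.05], [0.023, 0.152, 0.988, 0.962], [0.0, 0.0, 0.0, 1.0]]
lid [([0.48, -0.311, 0.028], 0.93, [408.0, 248.0]), ([0.353, -0.221, 0.02], 0.93, [359.0, 319.0]), ([0.531, -0.166, 0.022], 0.58,
[... 419 characters left out ...]
, 0.26, [157.0, 113.0])]
{'time_s': 0.7, 'q': array([-1.33267587e+00,  9.10740472e-02,  1.23069469e+00,  3.63905996e-06,
        1.81979133e+00, -5.66772959e-02]), 'qd': array([-2.90799142e-04, -1.90197289e-03, -8.04780232e-04, -2.66683724e-05,
       -1.03278585e-04, -1.57378443e-05]), 'effort': array([ 1.49693446e-03, -4.46041667e+01, -4.06409883e+01,  7.00690853e-02,
        1.92592421e-02, -1.70967257e-05]), 'tcp_pos': array([ 0.17434416, -0.57412873,  0.23064976]), 'tool_rot': array([ 0.10386141,  0.69944147,  0.10383869, -0.69943689]), 'wrist_force': array([ 0.44711214, -1.09973559, -0.10013503]), 'ft_torque': array([0.03106747, 0.01172413, 0.04882822]), 'opening': 0.08783455898434663}
```

View pics/a.png

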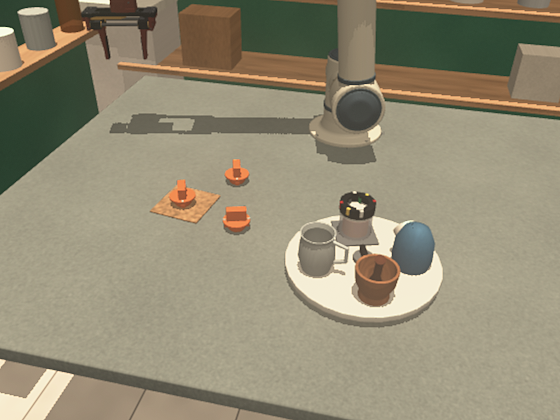

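View pics/b.png

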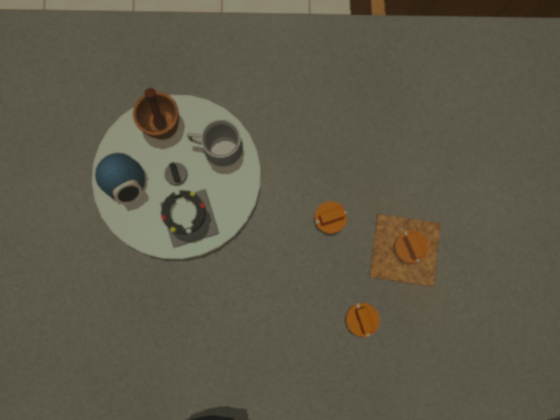

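The three look-alike lids in the top picture are at (411,247) on the cork mat, (331,218) and (363,320). World y decreases to the right in that picture, so the mat lid is farthest to the robot's right (y≈-0.31), and it is also the one on the mat. The jar is at (184,212). I'll confirm with enlarged crops.

```bash
python3 - <<'E'
from h import *
t=cams.read_camera('top');s=cams.read_camera('scene')
def c(im,u,v,w=25,k=8): return cv2.resize(im[v-w:v+w,u-w:u+w],None,fx=k*25/w,fy=k*25/w,interpolation=cv2.INTER_CUBIC)
o=np.vstack([np.hstack([c(t,408,248,w=36),c(t,187,212)]) ,])
o=cv2.resize(o,(800,400))
cv2.imwrite('pics/c.png',o[:,:,::-1])
o=np.hstack([c(s,182,196),c(s,356,212)]);cv2.imwrite('pics/d.png',o[:,:,::-1])
E
```

```text
(no output)
```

View pics/c.png

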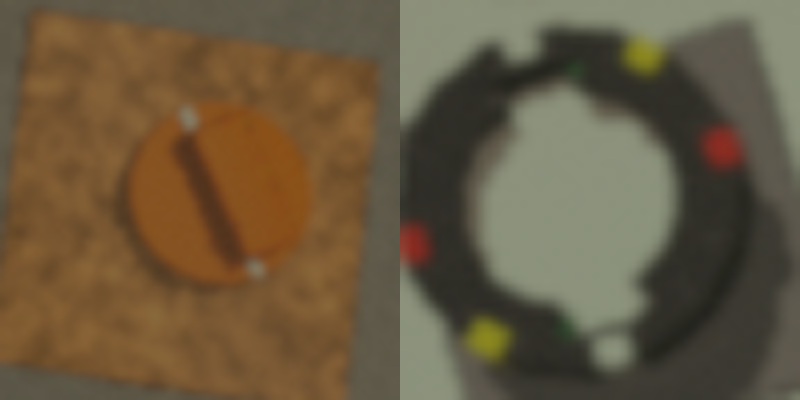

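View pics/d.png

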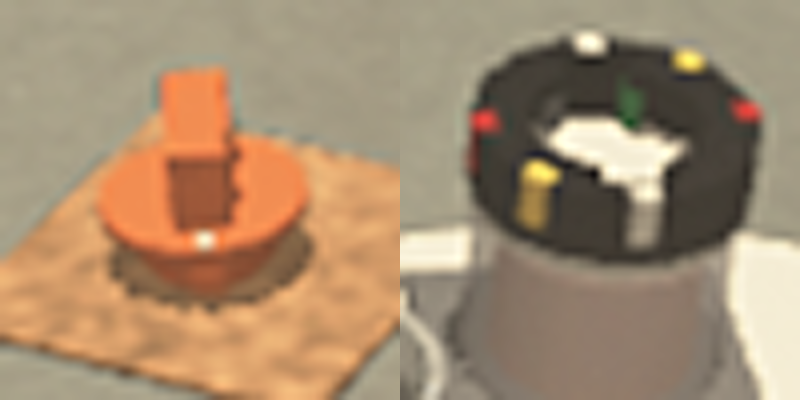

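```bash
python3 - <<'E'
from h import *
def tri(a,b):
    o1,d1=ray('top',*a);o2,d2=ray('scene',*b)
    s=np.linalg.lstsq(np.c_[d1,-d2],o2-o1,rcond=None)[0];p,q=o1+d1*s[0],o2+d2*s[1];return np.round((p+q)/2,4),np.round(p-q,4)
print('jar tri',tri((182.8,211.6),(357.9,201.5)),'lid tri',tri((412.1,246.7),(182.3,195.4)))
for c,P in(('top',dict(w=[(177.25,192.9),(188.5,230.75)],y=[(192.25,193.9),(173,229.5)],r=[(202,205.4),(163.6,217.4)])),
 ('scene',dict(w=[(354.75,192.25),(361.6,210.75)],y=[(348.6,208.5),(367,194.75)],r=[(341.6,202.25),(374.1,200.75)]))):
  for k,(a,b) in P.items():
    A,B=at(c,*a,.109),at(c,*b,.109);d=A-B
    print(c,k,np.round((A+B)/2,4)[:2],'len',np.linalg.norm(d).round(4),'ang',np.degrees(np.arctan2(d[1],d[0])).round(1))
A,B=at('top',406,233.2,.028),at('top',418.3,260.2,.028);d=A-B
print('lid',(A+B)/2,np.linalg.norm(d),np.degrees(np.arctan2(d[1],d[0])))
print(at('scene',182.4,195.4,.028),at('scene',182.6,201,.028))
print('mat c',[at('top',*p,.005)[:2].round(4) for p in ((372+32/5.556,212+12/5.556),(372+378/5.556,212+62/5.556))])
E
```

```text
jar tri (array([0.5317, 0.0866, 0.1097]), array([ 0.0004, -0.0033, -0.0005])) lid tri (array([ 0.4821, -0.3164,  0.0274]), array([ 0.0012, -0.0049,  0.0015]))
top w [0.5318 0.085 ] len 0.0667 ang 17.9
top y [0.532  0.0853] len 0.0671 ang -26.6
top r [0.5324 0.085 ] len 0.0661 ang -71.9
scene w [0.5291 0.0885] len 0.0667 ang -162.0
scene y [0.53   0.0884] len 0.0665 ang -27.7
scene r [0.5301 0.0882] len 0.0671 ang -71.1
lid [ 0.48277122 -0.31897279  0.028     ] 0.053202288915932074 22.82668169189208
[ 0.48327105 -0.31292991  0.028     ] [ 0.50465791 -0.30403423  0.028     ]
mat c [array([ 0.5456, -0.263 ]), array([ 0.5292, -0.38  ])]
```

```bash
cat >> h.py <<'E'
from scipy.spatial.transform import Rotation as R
def go(pos,bar=None,s=1):
    "tool shift (cm) and turn (deg) to reach TCP pos with tool x down, jaws across a bar at angle bar (deg)"
    st=bot.sense();w,x,y,z=st['tool_rot'];C=R.from_quat([x,y,z,w]);M=C.as_matrix()
    out=(M.T@(np.array(pos)-st['tcp_pos'])*100).round(2)
    if bar is None: return out
    best=[]
    for a in(bar+90,bar-90):
        a=np.radians(a);Y=np.array([np.cos(a),np.sin(a),0]);X=np.array([0,0,-1.]);T=np.c_[X,Y,np.cross(X,Y)]
        best.append(np.degrees((C.inv()*R.from_matrix(T)).as_rotvec()).round(1))
    return out,best
E
python3 - <<'E'
from h import *
st=bot.sense();w,x,y,z=st['tool_rot'];print(R.from_quat([x,y,z,w]).as_matrix().round(3))
print(go((.482,-.316,.15),22.8))
E
```

```text
[[ 0.     0.291 -0.957]
 [-0.    -0.957 -0.291]
 [-1.     0.    -0.   ]]
(array([  8.07, -15.76, -36.94]), [array([174.1,  -0. ,   0. ]), array([-5.9, -0. , -0. ])])
```

Call:
{"op": "jog_arm", "data": {"motion": [{"tx": 8.0,"ty": -15.8,"tz": -36.9,"wx": -5.9,"gripper": 0.1},{"tx": 8.0,"ty": -15.8,"tz": -36.9,"wx": -5.9,"gripper": 0.1},{"tx": 8.0,"ty": -15.8,"tz": -36.9,"wx": -5.9,"gripper": 0.1},{"tx": 8.0,"ty": -15.8,"tz": -36.9,"wx": -5.9,"gripper": 0.1},{"tx": 8.0,"ty": -15.8,"tz": -36.9,"wx": -5.9,"gripper": 0.1},{"tx": 8.0,"ty": -15.8,"tz": -36.9,"wx": -5.9,"gripper": 0.1},{"tx": 8.0,"ty": -15.8,"tz": -36.9,"wx": -5.9,"gripper": 0.1},{"tx": 8.0,"ty": -15.8,"tz": -36.9,"wx": -5.9,"gripper": 0.1},{"tx": 8.0,"ty": -15.8,"tz": -36.9,"wx": -5.9,"gripper": 0.1},{"tx": 8.0,"ty": -15.8,"tz": -36.9,"wx": -5.9,"gripper": 0.1},{"tx": 8.0,"ty": -15.8,"tz": -36.9,"wx": -5.9,"gripper": 0.1}], "grip_force": 12}}

```text
$.motion[0]: bad value
```

```bash
python3 - <<'E'
from h import *
print(go((.482,-.316,.041),22.8))
t=cams.read_camera('top');s=cams.read_camera('scene')
o=np.hstack([cv2.resize(t[208:288,368:448],(400,400)),cv2.resize(s[130:230,132:232],(400,400))]);cv2.imwrite('pics/e.png',o[:,:,::-1])
E
```

```text
(array([ 18.97, -15.76, -36.94]), [array([174.1,  -0. ,   0. ]), array([-5.9, -0. , -0. ])])
```

View pics/e.png

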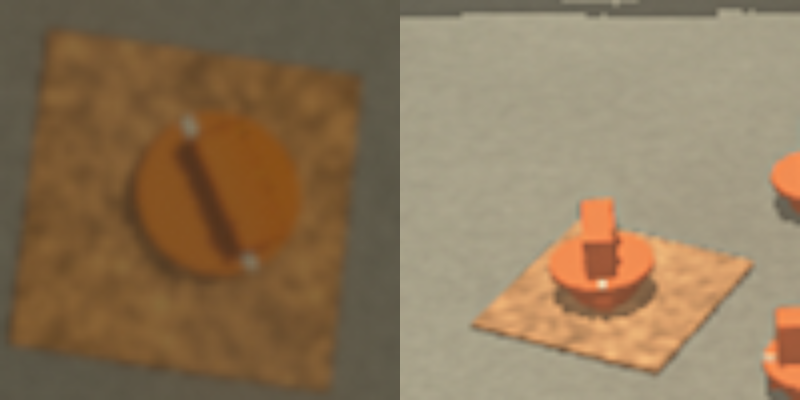

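The move was refused, most likely because every key has to be given. That picture shows the same unmoved mat lid, its white marks unchanged. I'll resend with all the keys.

Call:
{"op": "jog_arm", "data": {"motion": [{"tx": 8.0,"ty": -15.8,"tz": -36.9,"wx": -5.9,"wy": 0,"wz": 0,"gripper": 0.1},{"tx": 8.0,"ty": -15.8,"tz": -36.9,"wx": -5.9,"wy": 0,"wz": 0,"gripper": 0.1},{"tx": 8.0,"ty": -15.8,"tz": -36.9,"wx": -5.9,"wy": 0,"wz": 0,"gripper": 0.1},{"tx": 8.0,"ty": -15.8,"tz": -36.9,"wx": -5.9,"wy": 0,"wz": 0,"gripper": 0.1},{"tx": 8.0,"ty": -15.8,"tz": -36.9,"wx": -5.9,"wy": 0,"wz": 0,"gripper": 0.1},{"tx": 8.0,"ty": -15.8,"tz": -36.9,"wx": -5.9,"wy": 0,"wz": 0,"gripper": 0.1},{"tx": 8.0,"ty": -15.8,"tz": -36.9,"wx": -5.9,"wy": 0,"wz": 0,"gripper": 0.1},{"tx": 8.0,"ty": -15.8,"tz": -36.9,"wx": -5.9,"wy": 0,"wz": 0,"gripper": 0.1},{"tx": 8.0,"ty": -15.8,"tz": -36.9,"wx": -5.9,"wy": 0,"wz": 0,"gripper": 0.1},{"tx": 8.0,"ty": -15.8,"tz": -36.9,"wx": -5.9,"wy": 0,"wz": 0,"gripper": 0.1}], "grip_force": 12}}

```text
time_s: 2.15
tcp_pos: [0.4808, -0.3168, 0.1512]
tool_rot: [0.139, 0.693, 0.139, -0.693]
wrist_force: [0.3, 0.1, -0.7]
opening: 0.0483
```

```bash
python3 - <<'E'
from h import *
print(go((.482,-.316,.041),22.8))
t=cams.read_camera('top');s=cams.read_camera('scene')
o=np.hstack([cv2.resize(t[198:298,368:468],(400,400)),cv2.resize(s[130:230,132:232],(400,400))]);cv2.imwrite('pics/f.png',o[:,:,::-1])
E
```

```text
(array([11.02, -0.04, -0.14]), [array([ 1.799e+02, -1.000e-01,  0.000e+00]), array([-0.1, -0. , -0. ])])
```

View pics/f.png

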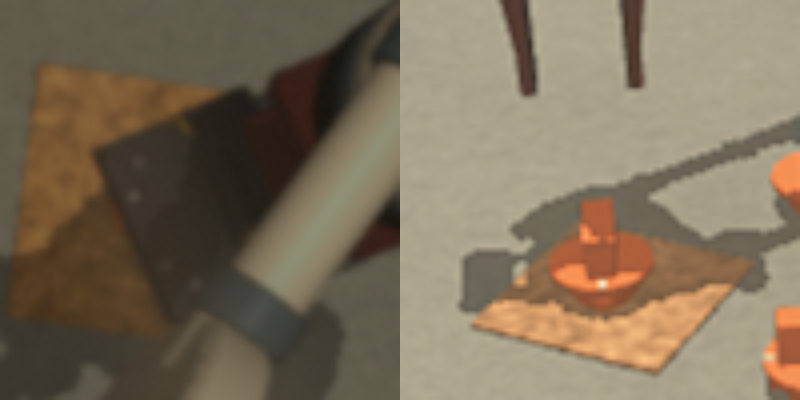

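The fingers hang over the mat lid, jaws at right angles to the bar, with the fingertips at scene (164,154) and (191,152). I'll descend and close.

Call:
{"op": "jog_arm", "data": {"motion": [{"tx": 4.0,"ty": 0,"tz": -0.1,"wx": 0,"wy": 0,"wz": 0,"gripper": 0.1},{"tx": 8.0,"ty": 0,"tz": -0.1,"wx": 0,"wy": 0,"wz": 0,"gripper": 0.1},{"tx": 10.0,"ty": 0,"tz": -0.1,"wx": 0,"wy": 0,"wz": 0,"gripper": 0.1},{"tx": 11.0,"ty": 0,"tz": -0.1,"wx": 0,"wy": 0,"wz": 0,"gripper": 0.1},{"tx": 11.0,"ty": 0,"tz": -0.1,"wx": 0,"wy": 0,"wz": 0,"gripper": 0.1},{"tx": 11.0,"ty": 0,"tz": -0.1,"wx": 0,"wy": 0,"wz": 0,"gripper": -0.3},{"tx": 11.0,"ty": 0,"tz": -0.1,"wx": 0,"wy": 0,"wz": 0,"gripper": -0.5},{"tx": 11.0,"ty": 0,"tz": -0.1,"wx": 0,"wy": 0,"wz": 0,"gripper": -0.6},{"tx": 11.0,"ty": 0,"tz": -0.1,"wx": 0,"wy": 0,"wz": 0,"gripper": -0.7},{"tx": 11.0,"ty": 0,"tz": -0.1,"wx": 0,"wy": 0,"wz": 0,"gripper": -1},{"tx": 11.0,"ty": 0,"tz": -0.1,"wx": 0,"wy": 0,"wz": 0,"gripper": -1},{"tx": 11.0,"ty": 0,"tz": -0.1,"wx": 0,"wy": 0,"wz": 0,"gripper": -1},{"tx": 11.0,"ty": 0,"tz": -0.1,"wx": 0,"wy": 0,"wz": 0,"gripper": -1}], "grip_force": 12}}

```text
time_s: 3.88
tcp_pos: [0.4821, -0.3166, 0.0416]
tool_rot: [0.14, 0.694, 0.139, -0.693]
wrist_force: [-0.4, 1.3, 5.0]
opening: 0.0177
```

```bash
python3 - <<'E'
from h import *
st=bot.sense();print(st['tcp_pos'],st['opening'],st['wrist_force'],st['ft_torque'])
E
```

```text
[ 0.48206707 -0.31655696  0.04163868] 0.017688923033768494 [-0.43705565  1.25738502  5.03936517] [0.10337493 0.06967545 0.01109196]
```

Call:
{"op": "jog_arm", "data": {"motion": [{"tx": 0,"ty": 0,"tz": 0,"wx": 0,"wy": 0,"wz": 0,"gripper": -1},{"tx": -2.0,"ty": 0,"tz": 0,"wx": 0,"wy": 0,"wz": 0,"gripper": -1},{"tx": -6.0,"ty": 0,"tz": 0,"wx": 0,"wy": 0,"wz": 0,"gripper": -1},{"tx": -11.0,"ty": 0,"tz": 0,"wx": 0,"wy": 0,"wz": 0,"gripper": -1},{"tx": -15.0,"ty": 0,"tz": 0,"wx": 0,"wy": 0,"wz": 0,"gripper": -1},{"tx": -15.0,"ty": 0,"tz": 0,"wx": 0,"wy": 0,"wz": 0,"gripper": -1}], "grip_force": 18}}

```text
time_s: 4.62
tcp_pos: [0.4831, -0.3174, 0.1969]
tool_rot: [0.142, 0.696, 0.137, -0.691]
wrist_force: [-0.1, -1.0, -1.0]
opening: 0.0178
```

```bash
python3 - <<'E'
from h import *
print(go((.531,.087,.185),17.9));st=bot.sense();print(st['opening'],st['wrist_force'])
E
```

```text
(array([  0.99, -35.47, -20.01]), [array([-175.2,    0.7,   -0.4]), array([ 4.8, -0.3, -0.5])])
0.01783932769016703 [-0.08006487 -1.01220018 -1.03730563]
```

Call:
{"op": "jog_arm", "data": {"motion": [{"tx": 0,"ty": -3.5,"tz": -2.0,"wx": 0.5,"wy": 0,"wz": 0,"gripper": -1},{"tx": 0,"ty": -8,"tz": -4.5,"wx": 1,"wy": 0,"wz": 0,"gripper": -1},{"tx": 0,"ty": -13,"tz": -7.3,"wx": 2,"wy": 0,"wz": 0,"gripper": -1},{"tx": 0,"ty": -18,"tz": -10.1,"wx": 3,"wy": 0,"wz": 0,"gripper": -1},{"tx": 0.3,"ty": -23,"tz": -13,"wx": 4,"wy": 0,"wz": 0,"gripper": -1},{"tx": 0.6,"ty": -28,"tz": -15.8,"wx": 4.8,"wy": -0.3,"wz": -0.5,"gripper": -1},{"tx": 1.0,"ty": -32,"tz": -18.1,"wx": 4.8,"wy": -0.3,"wz": -0.5,"gripper": -1},{"tx": 1.0,"ty": -35.5,"tz": -20.0,"wx": 4.8,"wy": -0.3,"wz": -0.5,"gripper": -1},{"tx": 1.0,"ty": -35.5,"tz": -20.0,"wx": 4.8,"wy": -0.3,"wz": -0.5,"gripper": -1},{"tx": 1.0,"ty": -35.5,"tz": -20.0,"wx": 4.8,"wy": -0.3,"wz": -0.5,"gripper": -1},{"tx": 1.0,"ty": -35.5,"tz": -20.0,"wx": 4.8,"wy": -0.3,"wz": -0.5,"gripper": -1}]}}

```text
time_s: 6.0
tcp_pos: [0.5307, 0.0861, 0.1845]
tool_rot: [-0.109, -0.698, -0.109, 0.699]
wrist_force: [0.2, 1.3, -0.7]
opening: 0.0178
```

```bash
python3 - <<'E'
from h import *
print(go((.531,.087,.15),17.9));st=bot.sense();print(st['tcp_pos'],st['q'],st['opening'])
t=cams.read_camera('top');s=cams.read_camera('scene')
o=np.hstack([cv2.resize(t[167:267,132:232],(400,400)),cv2.resize(s[150:230,316:396],(400,400),interpolation=2)]);cv2.imwrite('pics/g.png',o[:,:,::-1])
E
```

```text
(array([ 3.45, -0.08, -0.06]), [array([ 1.799e+02,  0.000e+00, -1.000e-01]), array([-0.1,  0.1,  0. ])])
[0.53066815 0.08607629 0.18453006] [ 9.73757964e-02 -8.05654391e-02  1.48436562e+00  2.25557598e-04
  1.73875426e+00  1.35759659e+00] 0.017779311357152973
```

View pics/g.png

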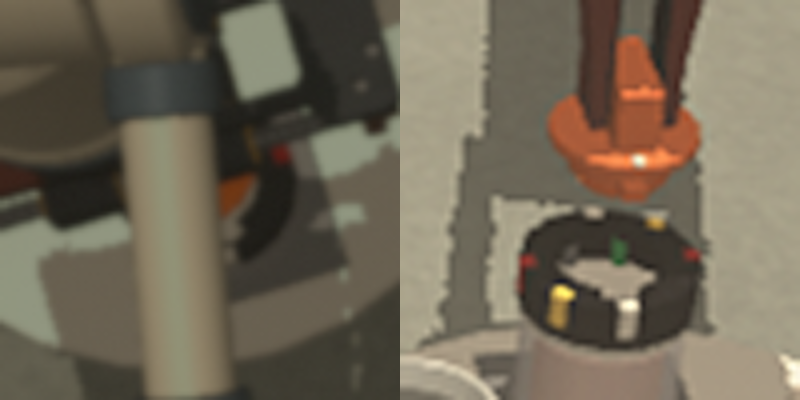

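```bash
python3 - <<'E'
from h import *
p=bot.sense()['tcp_pos'];z=p[2]-.0366+.023
print('disc ctr',px('scene',[p[0],p[1],z]));a=np.radians(17.9);d=np.array([np.cos(a),np.sin(a),0])
print('mark',px('scene',np.array([p[0],p[1],z])+.0275*d), 'edges',[px('scene',np.array([p[0],p[1],z])+.03*np.array([-.16*s,.98*s,0])) for s in(-1,1)])
print('jar',px('scene',[p[0],p[1],.109]),px('scene',[p[0],p[1]+.002,.109]),px('scene',[p[0]+.005,p[1],.109]))
E
```

```text
disc ctr (np.float64(359.89830261290746), np.float64(175.19343990720014))
mark (np.float64(362.8871022175041), np.float64(182.68224010094647)) edges [(np.float64(344.63454960472853), np.float64(174.4711230866081)), (np.float64(375.18650128715217), np.float64(175.91691355441145))]
jar (np.float64(356.82959429204584), np.float64(201.5552170138028)) (np.float64(357.8174116100151), np.float64(201.692284372794)) (np.float64(356.55951864942045), np.float64(202.90880723916442))
```

Call:
{"op": "jog_arm", "data": {"motion": [{"tx": 1.5,"ty": 0,"tz": -0.1,"wx": 0,"wy": 0,"wz": 0,"gripper": -1},{"tx": 3.0,"ty": 0,"tz": -0.1,"wx": 0,"wy": 0,"wz": 0,"gripper": -1},{"tx": 3.4,"ty": 0,"tz": -0.1,"wx": 0,"wy": 0,"wz": 0,"gripper": -1},{"tx": 3.4,"ty": 0,"tz": -0.1,"wx": 0,"wy": 0,"wz": 0,"gripper": -1},{"tx": 3.4,"ty": 0,"tz": -0.1,"wx": 0,"wy": 0,"wz": 0,"gripper": -1}]}}

```text
time_s: 6.72
tcp_pos: [0.5319, 0.0866, 0.1514]
tool_rot: [0.109, 0.699, 0.11, -0.698]
wrist_force: [0.3, 0.2, -0.8]
opening: 0.0182
```

```bash
python3 - <<'E'
from h import *
print(go((.532,.0862,.14),17.9));st=bot.sense();p=st['tcp_pos'];print(p,st['wrist_force'])
a=np.radians(17.9);d=np.array([np.cos(a),np.sin(a),0]);c=np.array([p[0],p[1],p[2]-.0136])
print('mark',px('scene',c+.0275*d),'edges',[px('scene',c+.03*np.array([-.16*s,.98*s,0])) for s in(-1,1)])
s=cams.read_camera('scene');o=cv2.resize(s[160:220,321:396],(750,600),interpolation=2);cv2.imwrite('pics/i.png',o[:,:,::-1])
E
```

```text
(array([1.14, 0.04, 0.01]), [array([179.9,   0. ,   0. ]), array([-0.1, -0. ,  0. ])])
[0.53194759 0.08656127 0.1513714 ] [ 0.25564122  0.179901   -0.83778434]
mark (np.float64(361.2709619379454), np.float64(197.60608183145183)) edges [(np.float64(343.3623621205664), np.float64(189.20672253094617)), (np.float64(373.39505497041455), np.float64(190.65123547899998))]
```

View pics/i.png

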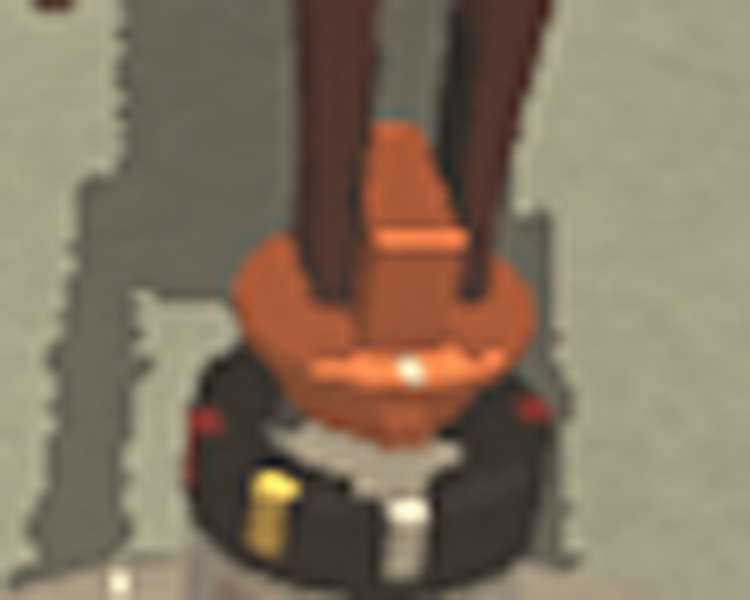

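The lid hangs just above the collar. Its mark is at scene (362.0,197.0), in line with the collar's white notch mark at (361.7,210.7). Both show the same camera residual to within 0.3 px (about 1 mm), so I'll lower it in small steps.

Call:
{"op": "jog_arm", "data": {"motion": [{"tx": 0.4,"ty": 0,"tz": 0,"wx": 0,"wy": 0,"wz": 0,"gripper": -1},{"tx": 0.7,"ty": 0,"tz": 0,"wx": 0,"wy": 0,"wz": 0,"gripper": -1},{"tx": 0.9,"ty": 0,"tz": 0,"wx": 0,"wy": 0,"wz": 0,"gripper": -1},{"tx": 1.0,"ty": 0,"tz": 0,"wx": 0,"wy": 0,"wz": 0,"gripper": -1},{"tx": 1.0,"ty": 0,"tz": 0,"wx": 0,"wy": 0,"wz": 0,"gripper": -1}]}}

```text
time_s: 7.4
tcp_pos: [0.532, 0.0866, 0.1414]
tool_rot: [0.109, 0.699, 0.109, -0.698]
wrist_force: [1.1, 0.1, -1.0]
opening: 0.0181
```

```bash
cat > s.py <<'E'
from h import *
st=bot.sense()
for k in('time_s','tcp_pos','wrist_force','ft_torque','opening'):print(k,np.round(st[k],4))
print(go((.532,.0866,.1276),17.9)[1][1])
E
python3 s.py
```

```text
time_s 7.4
tcp_pos [0.532  0.0866 0.1414]
wrist_force [ 1.1291  0.0917 -1.0289]
ft_torque [-0.0322  0.0012 -0.0731]
opening 0.0181
[-0.1 -0.   0. ]
```

Call:
{"op": "jog_arm", "data": {"motion": [{"tx": 0.15,"ty": 0,"tz": 0,"wx": 0,"wy": 0,"wz": 0,"gripper": -1},{"tx": 0.3,"ty": 0,"tz": 0,"wx": 0,"wy": 0,"wz": 0,"gripper": -1},{"tx": 0.4,"ty": 0,"tz": 0,"wx": 0,"wy": 0,"wz": 0,"gripper": -1},{"tx": 0.4,"ty": 0,"tz": 0,"wx": 0,"wy": 0,"wz": 0,"gripper": -1}]}}

```text
time_s: 7.9
tcp_pos: [0.5319, 0.0866, 0.1373]
tool_rot: [0.109, 0.699, 0.11, -0.698]
wrist_force: [-0.0, -0.6, -1.3]
opening: 0.018
```

```bash
python3 s.py
```

```text
time_s 7.9
tcp_pos [0.5319 0.0866 0.1373]
wrist_force [-0.0124 -0.5991 -1.2969]
ft_torque [-0.0269 -0.0453  0.0224]
opening 0.018
[-0.1 -0.   0. ]
```

Call:
{"op": "jog_arm", "data": {"motion": [{"tx": 0.2,"ty": 0,"tz": 0,"wx": 0,"wy": 0,"wz": 0,"gripper": -1},{"tx": 0.4,"ty": 0,"tz": 0,"wx": 0,"wy": 0,"wz": 0,"gripper": -1},{"tx": 0.6,"ty": 0,"tz": 0,"wx": 0,"wy": 0,"wz": 0,"gripper": -1},{"tx": 0.7,"ty": 0,"tz": 0,"wx": 0,"wy": 0,"wz": 0,"gripper": -1},{"tx": 0.7,"ty": 0,"tz": 0,"wx": 0,"wy": 0,"wz": 0,"gripper": -1}]}}

```text
time_s: 8.52
tcp_pos: [0.5319, 0.0866, 0.1301]
tool_rot: [0.109, 0.699, 0.11, -0.699]
wrist_force: [-0.2, -0.3, -1.8]
opening: 0.0179
```

```bash
python3 s.py
```

```text
time_s 8.525
tcp_pos [0.5319 0.0866 0.1301]
wrist_force [-0.172  -0.2685 -1.7982]
ft_torque [-0.0284  0.0064 -0.0195]
opening 0.0179
[-0.1 -0.   0. ]
```

Call:
{"op": "jog_arm", "data": {"motion": [{"tx": 0.1,"ty": 0,"tz": 0,"wx": 0,"wy": 0,"wz": 0,"gripper": -1},{"tx": 0.15,"ty": 0,"tz": 0,"wx": 0,"wy": 0,"wz": 0,"gripper": -1},{"tx": 0.2,"ty": 0,"tz": 0,"wx": 0,"wy": 0,"wz": 0,"gripper": -1},{"tx": 0.2,"ty": 0,"tz": 0,"wx": 0,"wy": 0,"wz": 0,"gripper": -1}]}}

```text
time_s: 9.02
tcp_pos: [0.5319, 0.0866, 0.1281]
tool_rot: [0.109, 0.699, 0.11, -0.699]
wrist_force: [0.6, -0.0, -1.4]
opening: 0.0179
```

```bash
python3 s.py
```

```text
time_s 9.025
tcp_pos [0.5319 0.0866 0.1281]
wrist_force [ 0.5802 -0.0482 -1.4128]
ft_torque [-0.0026  0.0262 -0.0243]
opening 0.0179
[-0.1 -0.   0. ]
```

Call:
{"op": "jog_arm", "data": {"motion": [{"tx": 0.03,"ty": 0,"tz": 0,"wx": 0,"wy": 0,"wz": 0,"gripper": -1},{"tx": 0.06,"ty": 0,"tz": 0,"wx": 0,"wy": 0,"wz": 0,"gripper": -1},{"tx": 0.08,"ty": 0,"tz": 0,"wx": 0,"wy": 0,"wz": 0,"gripper": -1},{"tx": 0.08,"ty": 0,"tz": 0,"wx": 0,"wy": 0,"wz": 0,"gripper": -1}]}}

```text
time_s: 9.52
tcp_pos: [0.5319, 0.0866, 0.1277]
tool_rot: [0.109, 0.699, 0.11, -0.698]
wrist_force: [-1.9, 0.5, 2.5]
opening: 0.0181
```

```bash
python3 s.py
```

```text
time_s 9.525
tcp_pos [0.5319 0.0866 0.1277]
wrist_force [-1.9049  0.4563  2.5321]
ft_torque [-0.0422  0.2162 -0.0218]
opening 0.0181
[-0.1 -0.   0. ]
```

Contact comes at TCP z 0.1277 with only about 4 N, against 0.1276 predicted for flush, so the lid is home. Now I'll turn it clockwise in stages.

Call:
{"op": "jog_arm", "data": {"motion": [{"tx": 0,"ty": 0,"tz": 0,"wx": 3,"wy": 0,"wz": 0,"gripper": -1},{"tx": 0,"ty": 0,"tz": 0,"wx": 6,"wy": 0,"wz": 0,"gripper": -1},{"tx": 0,"ty": 0,"tz": 0,"wx": 9,"wy": 0,"wz": 0,"gripper": -1},{"tx": 0,"ty": 0,"tz": 0,"wx": 12,"wy": 0,"wz": 0,"gripper": -1},{"tx": 0,"ty": 0,"tz": 0,"wx": 15,"wy": 0,"wz": 0,"gripper": -1},{"tx": 0,"ty": 0,"tz": 0,"wx": 15,"wy": 0,"wz": 0,"gripper": -1}]}}

```text
time_s: 10.28
tcp_pos: [0.5321, 0.0866, 0.1277]
tool_rot: [0.017, 0.707, 0.018, -0.707]
wrist_force: [1.1, -0.1, 0.4]
opening: 0.018
```

```bash
python3 s.py
```

```text
time_s 10.275
tcp_pos [0.5321 0.0866 0.1277]
wrist_force [ 1.1419 -0.1309  0.368 ]
ft_torque [-0.0463 -0.0808  0.0369]
opening 0.018
[-15.1  -0.    0. ]
```

Call:
{"op": "jog_arm", "data": {"motion": [{"tx": 0,"ty": 0,"tz": 0,"wx": 3,"wy": 0,"wz": 0,"gripper": -1},{"tx": 0,"ty": 0,"tz": 0,"wx": 6,"wy": 0,"wz": 0,"gripper": -1},{"tx": 0,"ty": 0,"tz": 0,"wx": 9,"wy": 0,"wz": 0,"gripper": -1},{"tx": 0,"ty": 0,"tz": 0,"wx": 12,"wy": 0,"wz": 0,"gripper": -1},{"tx": 0,"ty": 0,"tz": 0,"wx": 15,"wy": 0,"wz": 0,"gripper": -1},{"tx": 0,"ty": 0,"tz": 0,"wx": 18,"wy": 0,"wz": 0,"gripper": -1},{"tx": 0,"ty": 0,"tz": 0,"wx": 21,"wy": 0,"wz": 0,"gripper": -1},{"tx": 0,"ty": 0,"tz": 0,"wx": 24,"wy": 0,"wz": 0,"gripper": -1},{"tx": 0,"ty": 0,"tz": 0,"wx": 27,"wy": 0,"wz": 0,"gripper": -1},{"tx": 0,"ty": 0,"tz": 0,"wx": 29,"wy": 0,"wz": 0,"gripper": -1},{"tx": 0,"ty": 0,"tz": 0,"wx": 30,"wy": 0,"wz": 0,"gripper": -1},{"tx": 0,"ty": 0,"tz": 0,"wx": 30,"wy": 0,"wz": 0,"gripper": -1},{"tx": 0,"ty": 0,"tz": 0,"wx": 30,"wy": 0,"wz": 0,"gripper": -1}]}}

```text
time_s: 11.9
tcp_pos: [0.532, 0.0863, 0.1277]
tool_rot: [-0.166, 0.688, -0.166, -0.687]
wrist_force: [0.2, -3.1, 1.4]
opening: 0.0179
```

```bash
python3 s.py; python3 - <<'E'
from h import *
p=bot.sense()['tcp_pos'];z=p[2]-.0136
for b in(-17,-22,-27,-32):
    a=np.radians(b);print(b,np.round(px('scene',[p[0]+.0275*np.cos(a),p[1]+.0275*np.sin(a),z]),1))
s=cams.read_camera('scene');o=cv2.resize(s[160:220,321:396],(750,600),interpolation=2);cv2.imwrite('pics/j.png',o[:,:,::-1])
E
```

```text
time_s 11.9
tcp_pos [0.532  0.0863 0.1277]
wrist_force [ 0.1518 -3.1211  1.4474]
ft_torque [-0.5378  0.0626  0.0661]
opening 0.0179
[-45.1  -0.   -0. ]
-17 [351.6 206.5]
-22 [350.5 206.1]
-27 [349.4 205.7]
-32 [348.5 205.2]
```

View pics/j.png

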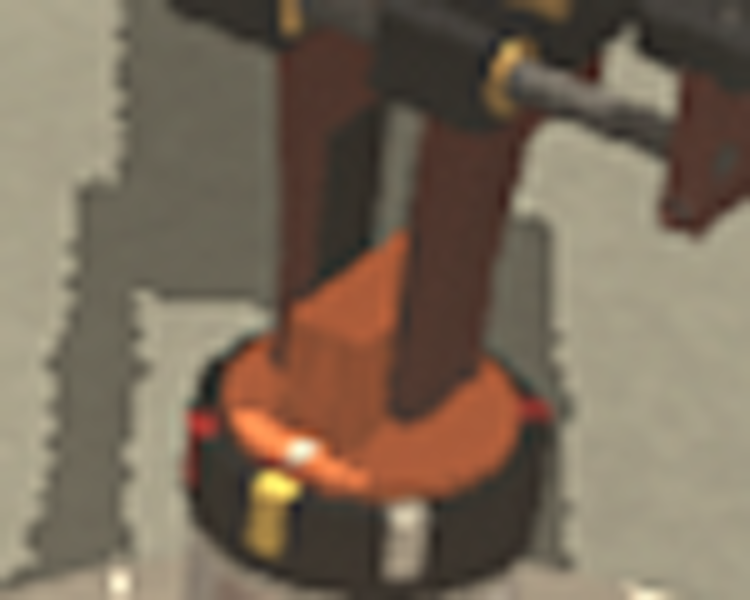

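The lid sits flush in the collar. Its white mark at scene (351.3,205.0) stands radially at the yellow mark (348.6,208.5), well short of red. The pixels put it at about 42–45°, and the tool has turned 45.1°. I'll hold briefly with a 1° nudge, check it is at rest, then hand in.

Call:
{"op": "jog_arm", "data": {"motion": [{"tx": 0,"ty": 0,"tz": 0,"wx": 1,"wy": 0,"wz": 0,"gripper": -1},{"tx": 0,"ty": 0,"tz": 0,"wx": 1,"wy": 0,"wz": 0,"gripper": -1},{"tx": 0,"ty": 0,"tz": 0,"wx": 1,"wy": 0,"wz": 0,"gripper": -1},{"tx": 0,"ty": 0,"tz": 0,"wx": 1,"wy": 0,"wz": 0,"gripper": -1}]}}

```text
time_s: 12.45
tcp_pos: [0.532, 0.0863, 0.1277]
tool_rot: [-0.172, 0.686, -0.172, -0.686]
wrist_force: [-0.4, -3.5, 0.6]
opening: 0.0178
```

```bash
python3 s.py; python3 - <<'E'
from h import *
print(np.abs(bot.sense()['qd']).max()); ticket.job_done()
E
```

```text
time_s 12.45
tcp_pos [0.532  0.0863 0.1277]
wrist_force [-0.3842 -3.4663  0.5539]
ft_torque [-0.5096  0.1164  0.0323]
opening 0.0178
[-46.1  -0.   -0. ]
0.0009547891083671095
the job is handed in; nothing more can be done
```

The lid is in the jar, flush and turned clockwise to the yellow half-way marks, and the gripper is still holding it. I handed the job in at 12.5 s of the 42 s; the interface gives no verdict.

I took the lid from the cork mat, which is the one farthest to the robot's right. I gripped it by its finger bar at 12 N, raised to 18 N for the lift, and lined its marks up with the white notches. It met the collar with about 4 N at the height predicted for flush (TCP z 0.1277 against 0.1276 m).

**Last checks:**
- **Turn:** the tool is 46° clockwise of the measured notch angle. The last picture, taken at 45°, put the lid's mark at about 42°. That is a small disagreement, within pixel error and within the ±10° allowed.
- **Hold:** the fingers are 17.8 mm apart on the 18 mm bar, and the arm is at rest.
- **Forces:** a sideways force of about 3.5 N remained at the wrist, with almost no vertical force.
- **Not checked:** the spring ring's angle could not be read. I did not measure the jug, salt pig and mortar again afterwards, but the arm was never lowered near them.

The first move call was refused because some keys were missing; it moved nothing, and I resent it in full.

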